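Hold a drawer front against the sprung fence for drilling

ROBOT

A 6-joint arm with a two-finger parallel gripper is mounted at the origin on the work surface; the furniture and walls round the work are solid. World frame = base frame: x ahead of the robot, y to its left, z up, the work surface at z = 0. Lengths are in mm, angles in rad, forces in N, time in s.
With the tool pointing down it reaches from about 250 to 800 mm from the base axis. Payload 8.5 kg.
Tool frame: the origin (TCP) lies on the centre line of the jaws, within the pads' length; the fingertips stand 17 mm ahead of it and the grasp point (between the pads) lies 2 mm behind it; z points along the fingers, y is the line along which they close (so a half turn about z gives the same grasp; the last joint's range is limited). The gripper opens to 85 mm and grips with 20 to 120 N. Pads are 22 mm wide; open, the fingers measure 114 mm over their backs; the gripper's body (76 mm by 85 mm) begins 54 mm behind the grasp point. The pads swing forward as they close: fully open they stand 13 mm farther back than shut.
Start: joints at [1.143, 0.238, -0.013, 1.319, 0, 1.571], TCP at [217.787, 477.65, 248.276] pointing down, gripper open.
Joint ranges: [-2.66, 2.66], [-1.03, 1.9], [-1.14, 1.46], [-1.82, 2.27], [-1.45, 1.34], [-3.14, 3.14]. Speed limits (rad/s): [2.22, 2.22, 2.79, 3.14, 3.14, 3.14].

INTERFACE

Orientations are given as a unit quaternion [w, x, y, z].
In Python, from station import state, get_image, workorder gives the robot as it stands.
- The arm moves only by the tool carry_out, never from a script. Its argument "rows" is a list of rows, each a list of 5 numbers: the shift along the world's x, y, z in m, then the turn about the world's z in degrees, then the closure, from -1 (fully open) to 1 (shut). In form: [[tx, ty, tz, yaw, fingers], ...]. A call has 1 to 8 rows; each row shifts and turns the commanded pose from where the row before left it; what a row does not reach is not made up. A row lasts 1/12 s, in which the tool goes at most 41.7 mm and 7.16 degrees, less where a joint would pass 70% of its speed; a pose out of reach is approached as far as the arm can. A call with a gripper value outside its range is refused whole. The fingers move at their own pace and stop on an object; "newtons" is the grip in N (left out, the last holds). Time passes only in rows, so rows that do not move let the fingers close. It gives the time, the measured TCP pose, the force, the opening and the grip force at its end, in the units of the state.
- state(): the state, without advancing time (a new reading comes with each control period).
- get_image(name): name is "side" or "top" or "wrist"; returns a dict with "pixels" (384x512x3 uint8, red, green, blue), "range_z" (384x512 float32, mm along the optical axis (not along the pixel's ray), 0 where there is no reading), "vfov" (degrees; the focal length in pixels is half the picture's height over the tangent of half this angle, whatever the lens; pixels are square), "cx", "cy" (the principal point, pixels), "view" (4x4, takes a point from world to camera coordinates); the wrist camera has in their place "hand_eye" (4x4, takes a point from camera to tool coordinates, whose origin is the TCP and whose axes are the flange's). Camera axes: x right, y up, looking along -z (the intrinsics and any distortion apply to the point x, -y, -z); pixel columns grow to the right and rows downward; lengths in mm; the calibration is good to about 2 mm. A picture is of the moment at which its call begins: read the wrist's pose just before it.
- workorder.job_done(): hands the job in; it is judged then, once.
The state is a dict: "time_s": time; "q": joint angles; "joint_velocities": joint speeds; "effort": joint torques, N m; "tool_pos": TCP position; "tool_rot": TCP orientation; "ft_force": force on the tool from outside, world axes, zero at the start; "torque": the same for the moment, N m; "grip_width": opening from 0.0 (shut) to 1.0 (fully open); "gripper_force": force on a finger pad.
Only numpy, scipy, OpenCV 4.12 (cv2) and the standard library are available. Lean on these libraries where they do the work, as an engineer would, in place of code of your own. Each camera call takes 0.05 s, during which the arm holds its last target. There are 200 camera calls.

TASK

Bring the white drawer front, lying flat with its pull on the right as it is now, back edge first against the rubber face of the green sprung fence, so that the black cross sits right under the tip of the drill bit and the red index on the fence stands in the green part of its scale (a steady push of about 9 N). Finish while still holding it there with the gripper, still and flat on the worktop, for a colleague to drill: do not let go. Push gently, do not touch the bit or chuck, and leave the things lying around where they are.

Things in the scene. Friction and masses are not known exactly. Their poses are not given: they have to be found in the camera images.
- drawer_front: Loose white-painted drawer front lying face up on the worktop, 90 (its x) x 260 (its y) x 22 mm (its z, up), about 0.42 kg. Origin: centre of the underside. Its back edge, which goes to the fence, is the long side at x = +45 mm. A wooden pull stands on it at y = -80 mm and a black cross is drawn on it at y = +80 mm.
- pull (a point): Centre of the wooden block pull on the drawer front, at x = 0, y = -80, z = 38 mm of it, with its axes. The pull is 18 mm wide along x, 50 mm long along y and reaches from 22 to 52 mm above the underside: grip it from above across its 18 mm. A brass plate 22 x 56 x 3 mm lies at its foot.
- cross (a point): Centre of the black cross (arms 30 mm long, 2 mm wide) on the top face of the drawer front, at x = 0, y = +80 mm, z = 22 mm of it.
- fence: Green sprung fence fixed to the worktop, place and yaw vary. Origin: on the worktop under the middle of its front face at rest; +x into the fence (push direction), y along the face. Housing x = 35 to 85, y = -135 to 135 mm, 40 mm high. At y = 80 mm a pillar with an arm (125 to 151 mm high) holds a spindle, 38 mm across, top at 190 mm, over x = -35 mm.
- fence_face: Black rubber front face of the fence, 240 mm long (y), from 4 to 34 mm above the worktop, the surface the work is pressed against. It slides back along the fence's +x, without tilting. Its origin lies as the fence's and moves with it.
- fence_travel (a joint): How far the rubber face is pushed back, m: 0 at rest, 0.020 at its stop. The spring pushes back with 3 N at 0 and 0.6 N more per mm: 9 N at 0.010. A red index on top of the fence moves with it beside a white scale and stands in the green part from 0.005 to 0.015.
- drill_bit: Fixed steel drill bit (6 mm thick) and dark chuck (30 mm across) below the spindle. Origin: on the worktop right below the tip. Axes as the fence's.
- bit_tip (a point): Tip of the drill bit, 34 mm above the worktop, that is 12 mm above the top of the drawer front; in the fence's frame at x = -35 mm, y = +80 mm. With the drawer front square to the fence and the cross under the tip, the fence is pushed back 0.010.
- tape_measure: Bystander, to be left alone: tape measure, yellow and black, 36 x 79 x 65 mm. Origin: centre of its underside.
- wax_tin: Bystander, to be left alone: wax tin, round white tin with green lid, 63 mm across, 35 mm high. Origin: centre of its underside.

How it is judged:
By the outcome, as a careful person would: the job done as asked, in the order asked, and still so for the second after the job is handed in, while the arm keeps its last pose, push and grip.
It also fails if it takes over 35 s, if anything falls off the work surface, if the arm or the gripper's body presses on something with over 40 N, if the wrist force passes 120 N, or if a joint passes its speed limit or range.

## Working session

There is one attempt and no reset: what is moved stays moved. The work goes in short steps, Python scripts to look and compute and a tool call to move; the robot and the scene stay as the last step left them, time stands still between calls to the robot, and variables do not carry over. Pictures are saved under pics/ and viewed, at most 13 in all, crops included, and the job is handed in when it is done.

Besides the shell and the picture viewer there is one more tool, called by a JSON object that holds its "method" and its "body", one argument or row to a line. carry_out: Moves the arm, as the interface text tells. Its arguments: {"type":"object","properties":{"rows":{"type":"array"},"newtons":{"type":"number"}},"required":["rows"]}

```bash
mkdir -p pics; ls; cat > h.py <<'E'
import numpy as np, cv2, pickle
from station import state, get_image, workorder
def snap(n,tag):
    s=state(); im=get_image(n); im['state']=s
    pickle.dump(im,open(f'pics/{tag}.pkl','wb'))
    cv2.imwrite(f'pics/{tag}.png',im['pixels'][:,:,::-1]); return im
def load(tag): return pickle.load(open(f'pics/{tag}.pkl','rb'))
def cam2w(im):
    if 'view' in im: return np.linalg.inv(np.array(im['view']))
    from scipy.spatial.transform import Rotation as R
    T=np.eye(4); w,x,y,z=im['state']['tool_rot']; T[:3,:3]=R.from_quat([x,y,z,w]).as_matrix(); T[:3,3]=im['state']['tool_pos']
    return T@np.array(im['hand_eye'])
def f(im): return 192/np.tan(np.radians(im['vfov'])/2)
def pt(im,u,v,z=None):
    "pixel -> world; with z plane or by depth"
    F=f(im); d=np.array([(u-im['cx'])/F,-(v-im['cy'])/F,-1]); T=cam2w(im)
    if z is None: r=im['range_z'][int(round(v)),int(round(u))]; return T[:3,:3]@(d*r)+T[:3,3]
    dw=T[:3,:3]@d; k=(z-T[2,3])/dw[2]; return T[:3,3]+k*dw
def proj(im,p):
    c=np.linalg.inv(cam2w(im))@np.append(p,1); F=f(im); return im['cx']+F*c[0]/-c[2], im['cy']-F*c[1]/-c[2]
E
python3 - <<'E'
from h import *
a=snap('top','t0'); b=snap('side','s0'); c=snap('wrist','w0')
print(state()); print([k for k in a], a['vfov'],a['cx'],a['cy'])
for i in (a,b,c): print(i.get('dist'), cam2w(i).round(2))
cv2.imwrite('pics/all.png',np.hstack([cv2.resize(x['pixels'],(400,300),interpolation=cv2.INTER_AREA) for x in (b,c)])[:,:,::-1])
cv2.imwrite('pics/t0b.png',cv2.resize(a['pixels'],(800,600))[:,:,::-1])
E
```

```text
pics
{'time_s': 0.15, 'q': array([ 1.14299431e+00,  2.38649073e-01, -1.40607889e-02,  1.31920422e+00,
       -3.48262123e-05,  1.57077477e+00]), 'joint_velocities': array([ 0.00094428, -0.00157141,  0.00463421,  0.00121199, -0.00058002,
        0.00060004]), 'effort': array([ 1.72473265e-03, -5.39077020e+01,  3.46597588e+01,  1.44309664e-02,
        1.29455561e-04,  2.62580409e-05]), 'tool_pos': array([217.69132728, 477.40725303, 247.82202908]), 'tool_rot': array([-1.01624177e-04,  2.12263032e-01,  9.77212409e-01, -5.49834097e-04]), 'ft_force': array([-0.75860337, -0.09931757, -0.08122025]), 'torque': array([ 0.01361757, -0.02833329, -0.0139965 ]), 'gripper_force': 0.0, 'grip_width': 0.9995413228952684}
['pixels', 'range_z', 'vfov', 'cx', 'cy', 'view', 'state'] 53.968026867015055 258.6196620668905 191.5447583745556
None [[ 3.00000e-02  9.90000e-01 -1.40000e-01  3.40530e+02]
 [-1.00000e+00  2.00000e-02 -1.00000e-02 -2.30980e+02]
 [-1.00000e-02  1.40000e-01  9.90000e-01  1.02542e+03]
 [ 0.00000e+00  0.00000e+00  0.00000e+00  1.00000e+00]]
None [[ 9.80000e-01  9.00000e-02 -1.70000e-01  3.15020e+02]
 [-2.00000e-01  4.80000e-01 -8.60000e-01 -1.00069e+03]
 [ 0.00000e+00  8.70000e-01  4.90000e-01  5.03920e+02]
 [ 0.00000e+00  0.00000e+00  0.00000e+00  1.00000e+00]]
None [[ 4.2000e-01 -8.8000e-01 -2.4000e-01  1.5621e+02]
 [ 9.1000e-01  4.0000e-01  1.1000e-01  5.0606e+02]
 [-0.0000e+00 -2.7000e-01  9.6000e-01  3.7276e+02]
 [ 0.0000e+00  0.0000e+00  0.0000e+00  1.0000e+00]]
```

View pics/t0b.png

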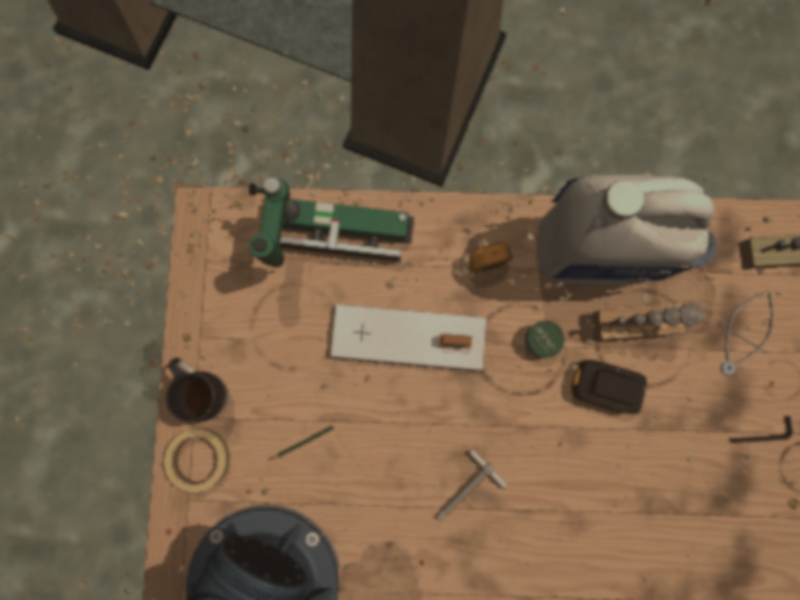

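View pics/all.png

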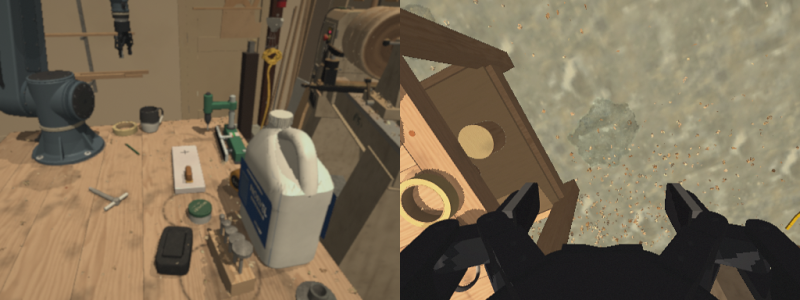

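The top picture (800 px scale) shows the drawer front at (333–486, 306–368), with the cross at (362,332) and the pull at (455,341). The fence runs about (265–410, 200–260), with the spindle at its left end. The wax tin is at (545,339) and the tape at (610,387). I'll get coarse positions next.

```bash
python3 - <<'E'
from h import *
a=load('t0'); s=.64
for n,u,v,z in [('cross',362,332,22),('pull',455,341,52),('c1',336,306,22),('c2',486,317,22),('c3',484,369,22),('c4',331,357,22),('faceL',282,242,34),('faceR',400,256,34),('housR',411,214,40),('spindle',272,186,190),('tin',545,339,35)]:
    print(n,pt(a,u*s,v*s,z).round(1))
crop=a['pixels'][110:250,150:350]
cv2.imwrite('pics/c1.png',cv2.resize(crop,(800,560),interpolation=cv2.INTER_CUBIC)[:,:,::-1])
E
```

```text
cross [ 419.2 -149.8   22. ]
pull [ 405.9 -306.2   52. ]
c1 [ 462.8 -103.5   22. ]
c2 [ 450.3 -360.9   22. ]
c3 [ 361.9 -358.2   22. ]
c4 [375.4 -98.6  22. ]
faceL [570.1  -7.2  34. ]
faceR [ 550.5 -211.3   34. ]
housR [ 623.4 -228.3   40. ]
spindle [617.9 -23.1 190. ]
tin [ 414.3 -458.4   35. ]
```

View pics/c1.png

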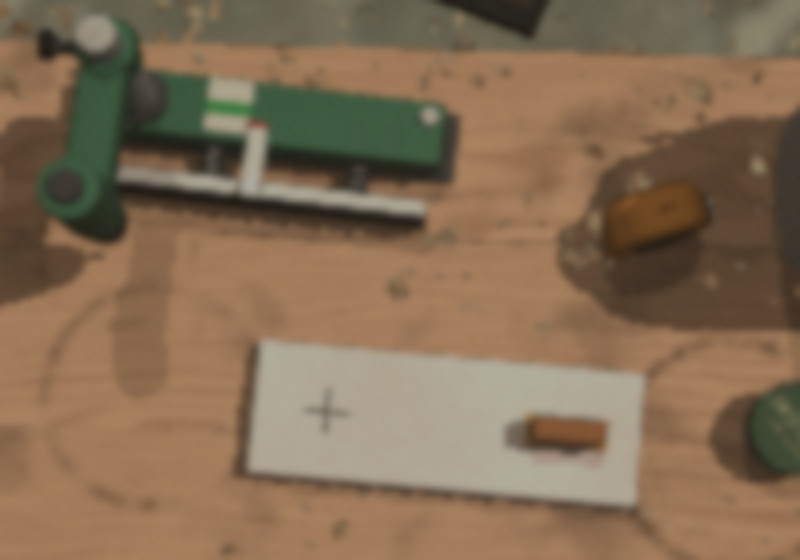

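{"method": "carry_out", "body": {
  "rows": [
    [0.012,-0.035,0.005,-3.25,-1],
    [0.012,-0.035,0.005,-3.25,-1],
    [0.012,-0.035,0.005,-3.25,-1],
    [0.012,-0.035,0.005,-3.25,-1],
    [0.012,-0.035,0.005,-3.25,-1],
    [0.012,-0.035,0.005,-3.25,-1],
    [0.012,-0.035,0.005,-3.25,-1]
  ]
}}

```text
time_s: 0.73
tool_pos: [301.7, 231.0, 283.4]
tool_rot: [0.0, 0.402, 0.916, -0.0]
ft_force: [2.1, -0.0, 1.1]
grip_width: 0.997
gripper_force: 0.0
```

{"method": "carry_out", "body": {
  "rows": [
    [0.012,-0.035,0.005,-3.25,-1],
    [0.012,-0.035,0.005,-3.25,-1],
    [0.012,-0.035,0.005,-3.25,-1],
    [0.012,-0.035,0.005,-3.25,-1],
    [0.012,-0.035,0.005,-3.25,-1],
    [0.012,-0.035,0.005,-3.25,-1],
    [0.012,-0.035,0.005,-3.25,-1]
  ]
}}

```text
time_s: 1.32
tool_pos: [385.8, -14.3, 318.6]
tool_rot: [0.0, 0.575, 0.818, 0.0]
ft_force: [1.9, 0.6, -0.2]
grip_width: 1.003
gripper_force: 0.0
```

{"method": "carry_out", "body": {
  "rows": [
    [0.012,-0.035,0.005,-3.25,-1],
    [0.012,-0.035,0.005,-3.25,-1],
    [0.012,-0.035,0.005,-3.25,-1],
    [0.012,-0.035,0.005,-3.25,-1],
    [0.012,-0.035,0.005,-3.25,-1],
    [0.012,-0.035,0.005,-3.25,-1],
    [0.012,-0.035,0.005,-3.25,-1],
    [0,0,0,0,-1]
  ]
}}

```text
time_s: 1.98
tool_pos: [471.4, -262.6, 352.1]
tool_rot: [0.0, 0.726, 0.687, -0.001]
ft_force: [-0.7, 1.2, -1.7]
grip_width: 0.994
gripper_force: 0.0
```

```bash
python3 - <<'E'
from h import *
c=snap('wrist','w1'); s=c['state'];print(s['tool_pos'],s['tool_rot'],s['q'],s['time_s'],s['ft_force'])
print(cam2w(c).round(2),f(c),c['cx'],c['cy'])
cv2.imwrite('pics/w1b.png',cv2.resize(c['pixels'],(800,600),interpolation=cv2.INTER_CUBIC)[:,:,::-1])
E
```

```text
[ 471.42271664 -262.58842534  352.13638205] [ 2.59933248e-04  7.26294872e-01  6.87382962e-01 -5.96389011e-04] [-5.07516393e-01  2.54006855e-01  2.70681070e-01  1.58733337e+00
 -1.29389512e-03  1.11831655e+00] 1.9833 [-0.68132309  1.20960454 -1.69156295]
[[ 1.0000e+00  5.0000e-02  1.0000e-02  4.7493e+02]
 [-6.0000e-02  9.6000e-01  2.7000e-01 -1.9460e+02]
 [ 0.0000e+00 -2.7000e-01  9.6000e-01  4.7707e+02]
 [ 0.0000e+00  0.0000e+00  0.0000e+00  1.0000e+00]] 270.3184420005862 258.4632698314275 191.7455911644558
```

View pics/w1b.png

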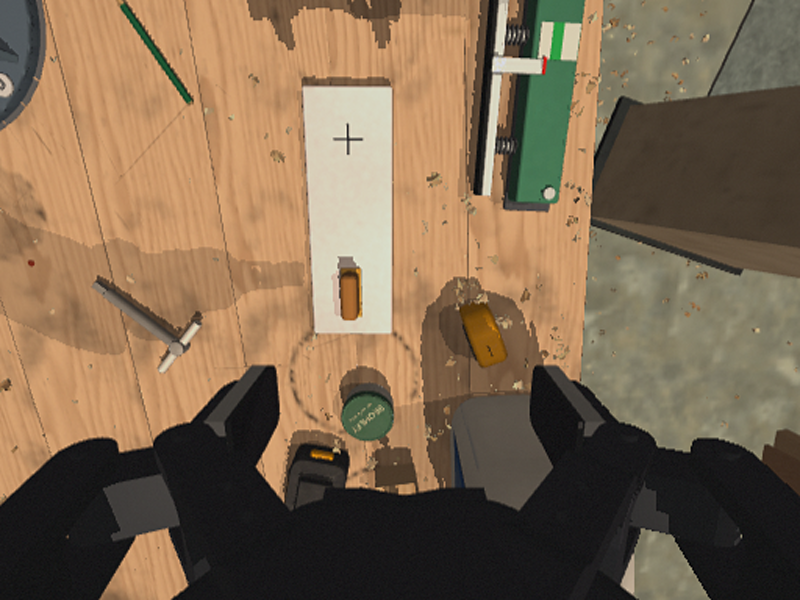

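The wrist view (800 px scale) shows the drawer corners at about (303,86), (391,87), (392,334) and (314,332), and the cross at (347,139). The black face strip runs from (497,0) to (476,192), with housing corners near (506,203) and (556,205). I'll refine these using depth.

```bash
cat >> h.py <<'E'
def cloud(im):
    v,u=np.mgrid[0:384,0:512]; F=f(im); r=im['range_z']
    P=np.stack([(u-im['cx'])/F*r,-(v-im['cy'])/F*r,-r],-1); T=cam2w(im)
    P=P@T[:3,:3].T+T[:3,3]; P[r<=0]=np.nan; return P
E
python3 - <<'E'
from h import *
for tag in ('w1','t0'):
    c=load(tag); P=cloud(c); px=c['pixels'].astype(int)
    X,Y,Z=P[...,0],P[...,1],P[...,2]
    m=(px.min(-1)>150)&(np.ptp(px,axis=-1)<40)&(X>330)&(X<500)&(Y<-70)&(Y>-390)
    m=cv2.morphologyEx(m.astype(np.uint8),cv2.MORPH_CLOSE,np.ones((9,9)))
    n,l,st,_=cv2.connectedComponentsWithStats(m); k=1+st[1:,4].argmax()
    cs,_=cv2.findContours((l==k).astype(np.uint8),0,1); cc=cs[0][:,0]
    W=np.array([pt(c,u,v,22)[:2] for u,v in cc],np.float32)
    print(tag,'drawer',cv2.minAreaRect(W), 'z',np.nanmedian(Z[l==k]))
    # housing top
    for name,zl,zh in(('housing',37,45),('face',29,36.5)):
        mm=(Z>zl)&(Z<zh)&(X>520)&(X<680)&(Y<20)&(Y>-260); 
        if name=='housing': mm&=(px[...,1]>px[...,0]+15)
        h=P[mm]
        if len(h)>20: print(name,len(h),cv2.minAreaRect(h[:,:2].astype(np.float32)),np.median(h,0))
a=load('t0');P=cloud(a)
s=P[(P[...,2]>180)&(P[...,2]<200)&(abs(P[...,0]-530)<60)&(abs(P[...,1])<80)]
print('spindle top',len(s),s.mean(0), pt(a,150+66/4,110+186/4,190))
c=load('w1')
print('cross w',pt(c,347.5*.64,139*.64,22),'pull top',pt(c,349*.64,298*.64,52))
print('cross t',pt(a,150+326/4,110+411/4,22))
for u,v in((497,0),(476,192),(503,0),(483,192),(510,0),(492,193)): print(u,v,pt(c,u*.64,v*.64,34))
img=c['pixels'][0:140,290:400]; cv2.imwrite('pics/c2.png',cv2.resize(img,(550,700)[:2] if 0 else (471,600),interpolation=cv2.INTER_CUBIC)[:,:,::-1])
E
```

```text
w1 drawer ((415.3370666503906, -227.9142608642578), (254.28611755371094, 87.21389770507812), 86.22064208984375) z 21.264295558903427
housing 3134 ((616.2416381835938, -132.1156005859375), (178.02586364746094, 43.465087890625), 84.45784759521484) [ 616.39262499 -136.19235454   39.42082737]
face 1273 ((597.6546630859375, -129.51483154296875), (178.1715087890625, 82.72151947021484), 84.33782196044922) [ 564.52923636 -122.75398383   33.19767941]
t0 drawer ((411.15985107421875, -284.7991943359375), (131.2199249267578, 79.73751068115234), 85.6942138671875) z 21.179335009988336
housing 700 ((614.1410522460938, -124.15959930419922), (192.6256103515625, 39.685150146484375), 84.68124389648438) [ 613.82281336 -137.39004601   39.18641176]
face 533 ((597.90673828125, -112.5792236328125), (213.72706604003906, 83.29139709472656), 84.74893188476562) [ 568.03581254 -117.88371912   33.13289511]
spindle top 153 [531.71263077  -9.78762244 184.39056225] [529.45819491 -10.88913284 190.        ]
cross w [ 420.57268901 -148.80355512   22.        ] pull top [ 411.40783812 -307.04714654   52.        ]
cross t [ 418.50152928 -149.29699061   22.        ]
497 0 [568.73073362 -39.36631369  34.        ]
476 192 [ 547.80232401 -207.78675653   34.        ]
503 0 [574.18196123 -39.67360737  34.        ]
483 192 [ 554.90903305 -208.18824175   34.        ]
510 0 [580.54178097 -40.03211971  34.        ]
492 193 [ 564.04551202 -209.69212153   34.        ]
```

View pics/c2.png

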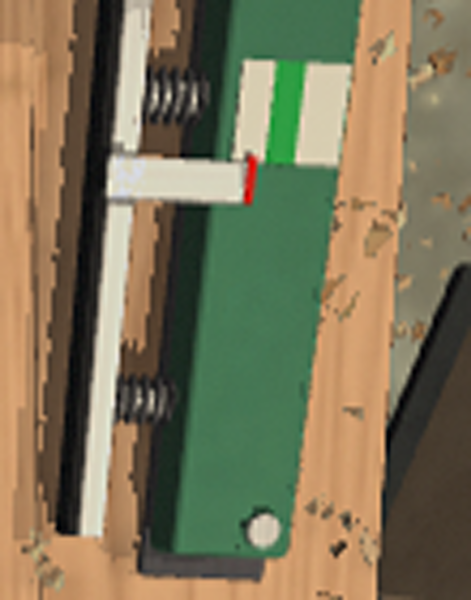

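{"method": "carry_out", "body": {
  "rows": [
    [0,0.034,-0.004,0,-1],
    [0,0.034,-0.004,0,-1],
    [0,0.034,-0.004,0,-1],
    [0,0.034,-0.004,0,-1],
    [0,0.034,-0.004,0,-1],
    [0,0.034,0,0,-1],
    [0,0,0,0,-1],
    [0,0,0,0,-1]
  ]
}}

```text
time_s: 2.7
tool_pos: [469.0, -51.1, 333.4]
tool_rot: [-0.0, 0.722, 0.692, -0.0]
ft_force: [-0.5, -1.0, 0.3]
grip_width: 0.996
gripper_force: 0.0
```

```bash
python3 - <<'E'
from h import *
c=snap('wrist','w2'); s=c['state'];print(s['tool_pos'],s['time_s'])
cv2.imwrite('pics/w2b.png',cv2.resize(c['pixels'],(800,600),interpolation=cv2.INTER_CUBIC)[:,:,::-1])
E
```

```text
[468.99516125 -51.0718503  333.40098159] 2.7
```

View pics/w2b.png

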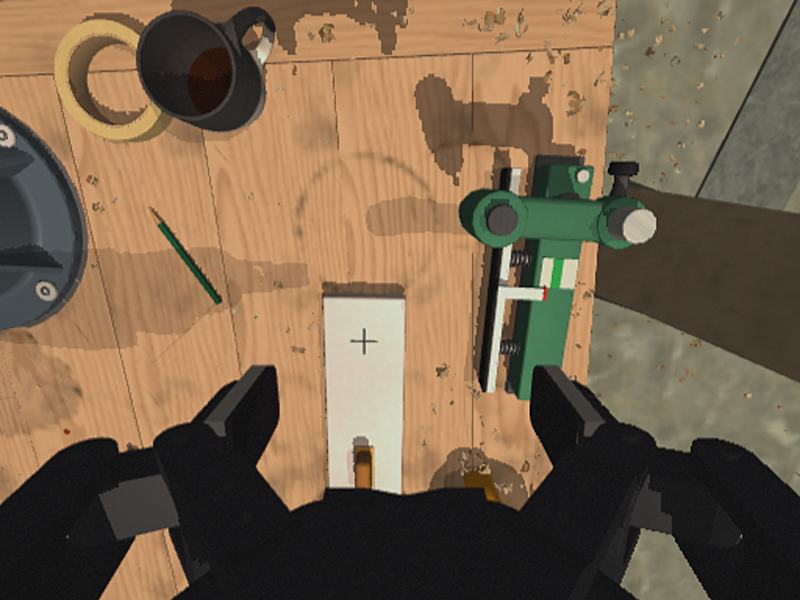

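The spindle cap is at about (502,219), the face ends are at (510,168) and (488,391), and the cross is at (364,342).

```bash
python3 - <<'E'
from h import *
c=load('w2'); P=cloud(c); X,Y,Z=np.moveaxis(P,-1,0); px=c['pixels'].astype(int); k=.64
u,v=int(502*k),int(219*k); print('cap depth',P[v,u],P[v,u-13])
m=(Z>150)&(abs(X-530)<40)&(abs(Y+12)<40)
print('hist z',np.histogram(Z[m],bins=range(150,206,5)))
for lo,hi in((183,200),(150,170)):
    h=P[m&(Z>lo)&(Z<hi)]
    if len(h)>9: print(lo,len(h),cv2.minEnclosingCircle(h[:,:2].astype(np.float32)),np.median(h,0))
print('cross',pt(c,364*k,341.7*k),pt(c,364*k,341.7*k,22))
print('face top ends (back edge/alum)', [pt(c,a*k,b*k,34).round(1) for a,b in((501,170),(511,168),(522,168),(480,391),(487,391),(495,391))])
for n,T in (('w1',load('w1')),('w2',c)):
    P=cloud(T);X,Y,Z=np.moveaxis(P,-1,0);px=T['pixels'].astype(int)
    # face slab: front boundary per y-slice
    rows=[]
    for y in range(-205,10,5):
        q=(abs(Y-y)<2.5)&(Z>31)&(Z<36)&(X>530)&(X<600)
        g=(abs(Y-y)<2.5)&(Z>37)&(Z<42)&(X>560)&(X<680)
        if q.sum()>2: rows.append((y,X[q].min(),X[g].min() if g.any() else np.nan))
    r=np.array(rows)
    for j in (1,2):
        o=r[~np.isnan(r[:,j])]; p=np.polyfit(o[:,0],o[:,j],1); d=o[:,j]-np.polyval(p,o[:,0]); o=o[abs(d)<2.5]; p=np.polyfit(o[:,0],o[:,j],1); print(n,j,p,np.degrees(np.arctan(p[0])),len(o), 'y range',o[:,0].min(),o[:,0].max())
    # drawer edges
    white=(Z>19)&(Z<25)&(X>340)&(X<500)
    rr=[]
    for y in range(-350,-105,5):
        q=white&(abs(Y-y)<2.5)
        if q.sum()>30: rr.append((y,X[q].min(),X[q].max()))
    rr=np.array(rr)
    for j in (1,2):
        p=np.polyfit(rr[:,0],rr[:,j],1);o=rr[abs(rr[:,j]-np.polyval(p,rr[:,0]))<2];p=np.polyfit(o[:,0],o[:,j],1);print(n,'drawer',j,p,np.degrees(np.arctan(p[0])),len(o))
    print('y ext',Y[white].min(),Y[white].max())
E
```

```text
cap depth [532.13208859  -7.34937166 189.43465118] [521.04924291  -7.5937142  180.11609884]
hist z (array([173,  20,  20,  20,  27, 127, 628, 269,  50,   0,   0]), array([150, 155, 160, 165, 170, 175, 180, 185, 190, 195, 200, 205]))
183 328 ((532.766357421875, -10.559637069702148), 12.475690841674805) [532.03344479  -7.60567228 189.19284542]
150 233 ((542.4833374023438, -12.264203071594238), 29.58433723449707) [561.07680582  -7.42314222 150.93518041]
cross [ 420.42202255 -149.61782001   21.11307316] [ 420.52597553 -149.28033693   22.        ]
face top ends (back edge/alum) [array([565.8,  25. ,  34. ]), array([575.3,  26.4,  34. ]), array([585.9,  25.9,  34. ]), array([ 546.3, -208.6,   34. ]), array([ 554., -209.,   34.]), array([ 562.9, -209.4,   34. ])]
w1 1 [9.78486549e-02 5.69223152e+02] 5.588524749985758 34 y range -205.0 -40.0
w1 2 [7.83030329e-02 6.04306891e+02] 4.477297570704654 11 y range -205.0 -155.0
w1 drawer 1 [6.57672489e-02 3.86160818e+02] 3.762766962555464 49
w1 drawer 2 [6.50449816e-02 4.74029209e+02] 3.7215603791288387 49
y ext -563.4571768329179 -95.96146072450018
w2 1 [9.77434303e-02 5.69022138e+02] 5.582552939078904 33 y range -205.0 5.0
w2 2 [9.42095425e-02 6.06795381e+02] 5.381924374766692 10 y range -205.0 -160.0
w2 drawer 1 [6.41112210e-02 3.85725543e+02] 3.668282030252089 40
w2 drawer 2 [6.80852266e-02 4.74408949e+02] 3.894985025520849 47
y ext -349.09702111477776 145.71495013391046
```

{"method": "carry_out", "body": {
  "rows": [
    [-0.006,-0.026,-0.02,0,-1],
    [-0.006,-0.026,-0.02,0,-1],
    [-0.006,-0.026,-0.02,0,-1],
    [-0.006,-0.026,-0.02,0,-1],
    [-0.006,-0.026,-0.02,0,-1],
    [-0.006,-0.026,-0.02,0,-1],
    [-0.006,-0.026,-0.02,0,-1],
    [-0.006,-0.026,-0.02,0,-1]
  ]
}}

```text
time_s: 3.42
tool_pos: [420.5, -263.5, 172.4]
tool_rot: [0.0, 0.724, 0.689, -0.0]
ft_force: [1.0, 0.2, -0.0]
grip_width: 0.997
gripper_force: 0.0
```

{"method": "carry_out", "body": {
  "rows": [
    [-0.006,-0.025,-0.03,-0.5,-1],
    [-0.005,-0.025,-0.03,-0.5,-1],
    [0,0,0,0,-1],
    [0,0,0,0,-1],
    [0,0,0,0,-1]
  ]
}}

```text
time_s: 3.83
tool_pos: [410.4, -311.7, 113.6]
tool_rot: [-0.0, 0.73, 0.683, 0.0]
ft_force: [-0.5, -0.4, -0.0]
grip_width: 0.999
gripper_force: 0.0
```

```bash
cat >> h.py <<'E'
def yaw(s):
    q=s['tool_rot']; from scipy.spatial.transform import Rotation as R
    y=R.from_quat([q[1],q[2],q[3],q[0]]).as_matrix()[:,1]; return np.degrees(np.arctan2(y[1],y[0])), np.degrees(np.arcsin(y[2]))
E
python3 - <<'E'
from h import *
s=state();print(s['tool_pos'],yaw(s),s['q'],s['joint_velocities'].round(3),s['ft_force'])
c=snap('wrist','w3')
cv2.imwrite('pics/w3b.png',cv2.resize(c['pixels'],(800,600),interpolation=cv2.INTER_CUBIC)[:,:,::-1])
for n in((410.3,-308.7,52),): print(np.array(proj(c,n))/.64)
E
```

```text
[ 410.37637164 -311.73650735  113.63285891] (np.float64(-3.840075047391128), np.float64(-0.015306845374800503)) [-6.49736743e-01  3.05084681e-01 -2.82521095e-01  9.83624554e-01
  1.73044920e-04  9.88081550e-01] [ 0.025 -0.022  0.011  0.001  0.001  0.   ] [-0.46973704 -0.38274452 -0.00145985]
[403.83165994 327.55057834]
```

View pics/w3b.png

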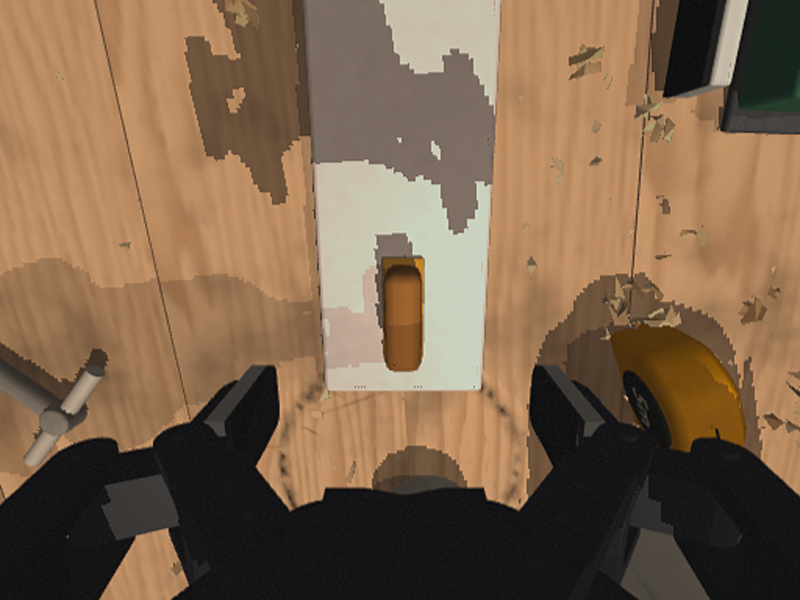

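The wrist view shows the pull top centred at about (403,318), between the open fingers and as predicted in x. Now I'll descend and grip.

{"method": "carry_out", "body": {
  "rows": [
    [0,0.003,-0.026,0,-1],
    [0,0,-0.026,0,-1],
    [0,0,-0.016,0,-1],
    [0,0,0,0,-1],
    [0,0,0,0,-1]
  ]
}}

```text
time_s: 4.3
tool_pos: [411.3, -307.8, 46.1]
tool_rot: [0.0, 0.729, 0.684, 0.0]
ft_force: [0.5, 0.2, 0.3]
grip_width: 1.001
gripper_force: 0.0
```

{"method": "carry_out", "body": {
  "rows": [
    [0,0,0,0,0.2],
    [0,0,0,0,0.4],
    [0,0,0,0,0.6],
    [0,0,0,0,1],
    [0,0,0,0,1],
    [0,0,0,0,1],
    [0,0,0,0,1],
    [0,0,0,0,1]
  ],
  "newtons": 60
}}

```text
time_s: 4.97
tool_pos: [410.9, -308.5, 45.9]
tool_rot: [0.0, 0.73, 0.684, -0.0]
ft_force: [-0.4, 0.8, 7.6]
grip_width: 0.199
gripper_force: 60.0
```

```bash
python3 - <<'E'
from h import *
s=state();print(s['tool_pos'],yaw(s),s['ft_force'],s['torque'],s['gripper_force'],s['grip_width'])
c=snap('top','t1')
for a in ('t0','t1'):
  i=load(a)['pixels'][170:250,190:320]; cv2.imwrite(f'pics/{a}c.png',cv2.resize(i,(780,480),interpolation=cv2.INTER_CUBIC)[:,:,::-1])
E
```

```text
[ 410.87224463 -308.54283808   45.86446853] (np.float64(-3.759770007289765), np.float64(0.0217117235321132)) [-0.37100004  0.82389647  7.58217657] [0.21204169 0.27234138 0.0956177 ] 60.047489404678345 0.19889988366108688
```

{"method": "carry_out", "body": {
  "rows": [
    [0,0,0.0005,0,1],
    [0.002,0.004,0,0,1],
    [0.004,0.008,0,-0.2,1],
    [0.006,0.011,0,-0.2,1],
    [0.006,0.011,0,-0.2,1],
    [0.006,0.011,0,-0.2,1],
    [0.006,0.011,0,-0.2,1],
    [0.006,0.011,0,-0.2,1]
  ]
}}

```text
time_s: 5.68
tool_pos: [447.1, -240.8, 45.9]
tool_rot: [0.0, 0.737, 0.676, -0.0]
ft_force: [-1.7, -3.5, 1.6]
grip_width: 0.197
gripper_force: 59.3
```

{"method": "carry_out", "body": {
  "rows": [
    [0.006,0.011,0,-0.2,1],
    [0.006,0.011,0,-0.2,1],
    [0.006,0.011,0,-0.2,1],
    [0.006,0.011,0,0,1],
    [0.006,0.011,0,0,1],
    [0.006,0.011,0,0,1],
    [0.006,0.011,0,0,1],
    [0.0055,0.011,0,0,1]
  ]
}}

```text
time_s: 6.35
tool_pos: [494.9, -152.5, 45.9]
tool_rot: [0.0, 0.741, 0.672, -0.0]
ft_force: [-1.9, -3.2, 4.6]
grip_width: 0.196
gripper_force: 59.6
```

{"method": "carry_out", "body": {
  "rows": [
    [0,0,0,0,1],
    [0,0,0,0,1],
    [0,0,0,0,1]
  ]
}}

```text
time_s: 6.6
tool_pos: [494.8, -152.5, 45.9]
tool_rot: [-0.0, 0.74, 0.672, 0.001]
ft_force: [1.2, 4.6, 2.8]
grip_width: 0.201
gripper_force: 59.5
```

```bash
python3 - <<'E'
from h import *
s=state();print(s['tool_pos'],yaw(s),s['ft_force'],s['torque'],s['gripper_force'],s['grip_width'])
c=snap('wrist','w4'); t=snap('top','t2')
i=t['pixels'][100:240,150:350]
a=cv2.resize(c['pixels'],(533,400)); b=cv2.resize(i,(571,400),interpolation=cv2.INTER_CUBIC)
cv2.imwrite('pics/m4.png',cv2.resize(np.hstack([a,b]),(800,290))[:,:,::-1])
P=cloud(c); X,Y,Z=np.moveaxis(P,-1,0)
def ed(q,lo,hi,fn):
    r=[]
    for y in range(lo,hi,4):
        k=q&(abs(Y-y)<2)
        if k.sum()>8: r.append((y,fn(X[k])))
    r=np.array(r);p=np.polyfit(r[:,0],r[:,1],1)
    for _ in range(3):
        o=r[abs(r[:,1]-np.polyval(p,r[:,0]))<1.2]
        if len(o)<5: break
        p=np.polyfit(o[:,0],o[:,1],1)
    return p,np.degrees(np.arctan(p[0])),len(o),(o[0,0],o[-1,0])
print('drawer back',ed((Z>18)&(Z<25)&(X>450)&(X<545),-170,40,np.max))
print('drawer front',ed((Z>18)&(Z<25)&(X>420)&(X<545),-170,40,np.min))
print('face',ed((Z>31)&(Z<36)&(X>540)&(X<600),-230,40,np.min))
E
```

```text
[ 494.82047975 -152.45867322   45.86882777] (np.float64(-5.501823954302501), np.float64(0.04122866741638104)) [1.22936132 4.60853978 2.83563055] [ 0.82421425 -0.38449207 -0.05116708] 59.46533203125 0.2012283220058343
drawer back (array([-3.84489201e-02,  5.36874133e+02]), np.float64(-2.2018762529432783), 3, (np.float64(-130.0), np.float64(-122.0)))
drawer front (array([9.42812652e-02, 4.64010051e+02]), np.float64(5.385997603799893), 37, (np.float64(-170.0), np.float64(-26.0)))
face (array([7.05674635e-03, 5.60183373e+02]), np.float64(0.40431507163465313), 8, (np.float64(-210.0), np.float64(-78.0)))
```

View pics/m4.png

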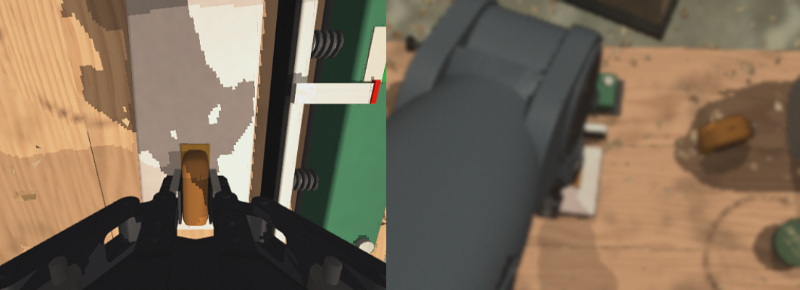

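I overshot by 11 mm along the fence, still clear of the face. I'll correct that, then approach slowly.

{"method": "carry_out", "body": {
  "rows": [
    [-0.0005,-0.005,0,0,1],
    [-0.0005,-0.006,0,0,1],
    [0,0,0,0,1],
    [0,0,0,0,1],
    [0.0025,-0.0002,0,0,1],
    [0.0025,-0.0003,0,0,1],
    [0.0025,-0.0002,0,0,1],
    [0,0,0,0,1]
  ]
}}

```text
time_s: 7.37
tool_pos: [496.7, -164.9, 46.0]
tool_rot: [-0.002, 0.741, 0.672, -0.003]
ft_force: [-7.7, 1.1, 10.2]
grip_width: 0.197
gripper_force: 60.6
```

```bash
python3 - <<'E'
from h import *
s=state();print(s['tool_pos'],yaw(s),s['ft_force'],s['torque'])
c=snap('wrist','w5'); b=snap('side','s5')
a=c['pixels'][0:230,130:512]; cv2.imwrite('pics/m5.png',cv2.resize(a,(800,482),interpolation=cv2.INTER_CUBIC)[:,:,::-1])
u,v=proj(b,(532.5,-8.2,34)); print(u,v)
E
```

```text
[ 496.65522868 -164.93581623   45.98960949] (np.float64(-5.600573697051777), np.float64(-0.39505129529616756)) [-7.69277064  1.12741733 10.16004005] [0.16887945 1.3316522  0.42090872]
265.53712108444336 165.73850828626703
```

View pics/m5.png

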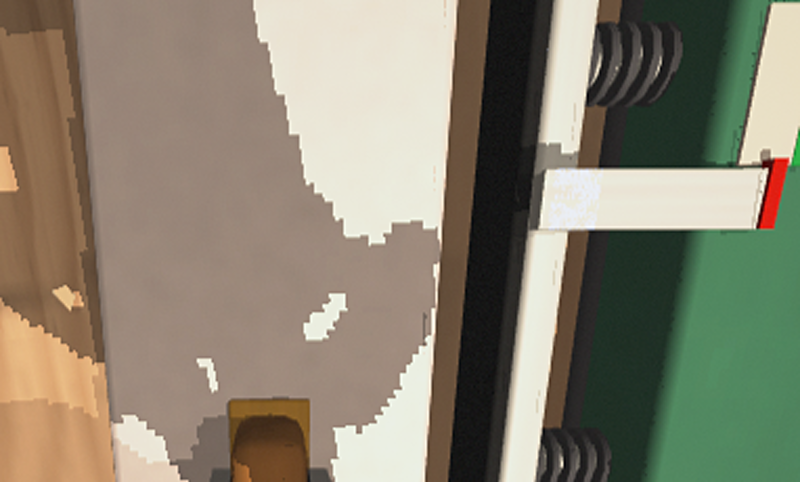

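The crop shows a parallel gap of about 8 mm between the drawer front's back edge (x≈450) and the rubber (x≈485), and the red index still at rest. The wrist force is higher than expected, so I'll hold and read it.

{"method": "carry_out", "body": {
  "rows": [
    [0,0,0,0,1],
    [0,0,0,0,1],
    [0,0,0,0,1],
    [0,0,0,0,1]
  ]
}}

```text
time_s: 7.8
tool_pos: [498.1, -165.0, 45.9]
tool_rot: [-0.001, 0.741, 0.672, -0.002]
ft_force: [-11.6, 0.7, 15.4]
grip_width: 0.2
gripper_force: 61.3
```

```bash
python3 - <<'E'
from h import *
s=state();print(s['tool_pos'],yaw(s),s['tool_rot'],s['ft_force'],s['torque'],s['q'],s['effort'],s['joint_velocities'].round(3))
P=cloud(load('w5')); d=P[(P[...,2]>10)&(P[...,2]<28)&(P[...,0]<545)&(P[...,0]>450)&(P[...,1]>-120)&(P[...,1]<-40)]
A=np.c_[d[:,:2],np.ones(len(d))]; w=np.abs(d[:,2]-np.median(d[:,2]))<2; print(np.linalg.lstsq(A[w],d[w,2],rcond=None)[0], np.median(d[:,2]))
E
```

```text
[ 498.12218325 -165.02387853   45.86768108] (np.float64(-5.579125470869032), np.float64(-0.24973268912277752)) [-0.00138954  0.74067993  0.67185443 -0.00171185] [-11.63527192   0.71674414  15.38743201] [0.08305918 1.88922708 0.42469768] [-0.31902273  0.3907769  -0.35308729  0.83103716 -0.00161058  1.34914955] [  1.07186314 -51.77525282  29.67022598  -4.26390722   0.7468022
   0.40561231] [ 0.001  0.001  0.001 -0.001  0.    -0.   ]
[-8.97233072e-04  9.29975904e-04  2.20351746e+01] 21.516688517690696
```

The force is consistent with friction: the tool is pressing down about 15 N. I'll unload it vertically by a small amount.

{"method": "carry_out", "body": {
  "rows": [
    [0,0,0.0004,0,1],
    [0,0,0.0004,0,1],
    [0,0,0,0,1],
    [0,0,0,0,1]
  ]
}}

```text
time_s: 8.13
tool_pos: [500.4, -165.1, 46.1]
tool_rot: [-0.0, 0.741, 0.672, -0.0]
ft_force: [-1.0, 0.5, -3.6]
grip_width: 0.2
gripper_force: 58.6
```

```bash
python3 - <<'E'
from h import *
s=state();print(s['tool_pos'],yaw(s),s['tool_rot'],s['ft_force'],s['torque'])
print(pt(load('w1'),470*.64,300*.64,0))
E
```

```text
[ 500.40274885 -165.11110432   46.09780792] (np.float64(-5.5747696806472185), np.float64(-0.05909086983915719)) [-3.52049213e-04  7.40656567e-01  6.71883607e-01 -3.79407181e-04] [-1.04020326  0.50918843 -3.5881127 ] [-0.09299769  0.1810347   0.14257429]
[ 545.0314722  -331.23640777    0.        ]
```

{"method": "carry_out", "body": {
  "rows": [
    [0.002,-0.0002,-0.0001,0,1],
    [0.002,-0.0002,0,0,1],
    [0.002,-0.0002,0,0,1],
    [0,0,0,0,1],
    [0,0,0,0,1]
  ]
}}

```text
time_s: 8.55
tool_pos: [507.2, -165.8, 46.4]
tool_rot: [0.0, 0.741, 0.672, 0.0]
ft_force: [-0.1, 0.0, -2.4]
grip_width: 0.196
gripper_force: 58.5
```

```bash
python3 - <<'E'
from h import *
s=state();print(s['tool_pos'],yaw(s),s['ft_force'],s['torque'])
E
```

```text
[ 507.1778537  -165.76067149   46.43193177] (np.float64(-5.567430396238263), np.float64(0.013925393288394606)) [-0.06390927  0.0236082  -2.37778236] [-0.13627068 -0.06619224 -0.04141415]
```

{"method": "carry_out", "body": {
  "rows": [
    [0.002,-0.0002,0,0,1],
    [0.002,-0.0002,0,0,1],
    [0.002,-0.0002,0,0,1],
    [0,0,0,0,1],
    [0,0,0,0,1],
    [0,0,0,0,1]
  ]
}}

```text
time_s: 9.05
tool_pos: [511.8, -166.1, 46.3]
tool_rot: [-0.001, 0.741, 0.672, -0.001]
ft_force: [-5.7, 0.6, 0.2]
grip_width: 0.201
gripper_force: 59.1
```

```bash
python3 - <<'E'
from h import *
s=state();print(s['tool_pos'],yaw(s),s['ft_force'],s['torque'])
E
```

```text
[ 511.83427831 -166.0570394    46.28615114] (np.float64(-5.57972276808946), np.float64(-0.11717275527900232)) [-5.67205005  0.60412241  0.15734263] [-0.01003077  0.99236601 -0.04767086]
```

{"method": "carry_out", "body": {
  "rows": [
    [0.002,-0.0002,0,0,1],
    [0.002,-0.0002,0,0,1],
    [0.002,-0.0002,0,0,1],
    [0,0,0,0,1],
    [0,0,0,0,1],
    [0,0,0,0,1],
    [0,0,0,0,1],
    [0,0,0,0,1]
  ]
}}

```text
time_s: 9.72
tool_pos: [517.2, -166.6, 46.2]
tool_rot: [-0.001, 0.741, 0.672, -0.001]
ft_force: [-7.9, 0.9, 1.3]
grip_width: 0.198
gripper_force: 59.4
```

```bash
python3 - <<'E'
from h import *
s=state();print(s['tool_pos'],yaw(s),s['ft_force'],s['torque'],s['joint_velocities'].round(4))
c=snap('wrist','w6'); b=snap('side','s6'); 
a=cv2.resize(c['pixels'][0:230,130:512],(498,300),interpolation=cv2.INTER_CUBIC)
u,v=proj(b,(532.5,-8.2,34)); print(u,v); u0,v0=int(u)-30,int(v)-35
d=cv2.resize(b['pixels'][v0:v0+60,u0:u0+60],(300,300),interpolation=cv2.INTER_CUBIC)
cv2.imwrite('pics/m6.png',np.hstack([a,d])[:,:,::-1])
E
```

```text
[ 517.17100684 -166.58976992   46.23210754] (np.float64(-5.582943996704122), np.float64(-0.17920630853916927)) [-7.91298395  0.88347401  1.26533744] [-0.03886971  1.45148668 -0.07070696] [-0.0007 -0.0009 -0.0002 -0.0002  0.0002 -0.    ]
265.53712108444336 165.73850828626703
```

View pics/m6.png

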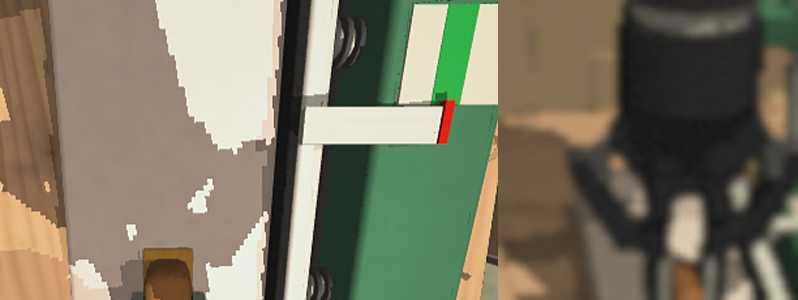

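In the wrist view the red index sits mid-green (index x≈448, green 431–464), and the back edge lies flush along the rubber. I'll check this numerically.

```bash
python3 - <<'E'
from h import *
xh=np.array([.9953,-.0973])
for t in('w1','w2','w5','w6'):
    c=load(t);px=c['pixels'].astype(int);P=cloud(c);r,g,b=np.moveaxis(px,-1,0)
    near=(P[...,0]>560)&(P[...,0]<660)&(P[...,1]>-150)&(P[...,1]<-20)&(P[...,2]>36)
    R=near&(r>170)&(g<70)&(b<70); G=near&(g>130)&(r<90)&(b<100)
    for n,m in(('red',R),('grn',G)):
        if m.sum()>3:
            p=P[m]; print(t,n,m.sum(),np.median(p,0).round(1),'xf',np.percentile(p[:,:2]@xh,[5,50,95]).round(1))
s=snap('wrist','w7')['state'];print(s['tool_pos'],s['ft_force'])
E
```

```text
w1 red 18 [609.6 -96.9  44.6] xf [614.9 616.4 617.5]
w1 grn 160 [621.8 -77.1  40.6] xf [622.2 626.6 630.7]
w2 red 14 [609.5 -96.4  43.8] xf [614.8 616.2 617.5]
w2 grn 112 [621.3 -77.6  40.5] xf [621.7 625.9 629.9]
w5 red 221 [609.5 -97.2  44. ] xf [614.5 616.  617.6]
w5 grn 5588 [ 609.8 -124.9   39.5] xf [607.6 619.2 632. ]
w6 red 218 [618.9 -98.   44. ] xf [623.9 625.4 627.1]
w6 grn 9052 [ 620.8 -114.    39.6] xf [608.1 627.8 642.9]
[ 517.11869258 -166.56252149   46.2105136 ] [-7.81251943  0.24931109  1.63052559]
```

{"method": "carry_out", "body": {
  "rows": [
    [0.0008,-0.0001,0,0,1],
    [0,0,0,0,1],
    [0,0,0,0,1],
    [0,0,0,0,1],
    [0,0,0,0,1],
    [0,0,0,0,1]
  ]
}}

```text
time_s: 10.37
tool_pos: [517.6, -166.6, 46.2]
tool_rot: [-0.001, 0.741, 0.672, -0.001]
ft_force: [-8.5, 0.2, 3.2]
grip_width: 0.199
gripper_force: 59.6
```

```bash
python3 - <<'E'
from h import *
xh=np.array([.9953,-.0973])
c=snap('wrist','w8');s=c['state'];print(s['tool_pos'],yaw(s),s['ft_force'],s['time_s'])
px=c['pixels'].astype(int);P=cloud(c);r,g,b=np.moveaxis(px,-1,0)
R=(P[...,0]>560)&(r>170)&(g<70)&(b<70); print('travel',np.median(P[R][:,:2]@xh)-616.15)
X,Y,Z=np.moveaxis(P,-1,0); d=(Z>10)&(Z<28)&(X>490)&(X<550)&(Y>-120)&(Y<-40)
A=np.c_[P[d][:,:2],np.ones(d.sum())]; print('slope',np.linalg.lstsq(A,P[d][:,2],rcond=None)[0])
t=snap('top','t8'); 
# where the model puts things
o=np.array([560.2,-91.5]); xh=np.array([.9953,-.0973]); yh=np.array([.0973,.9953])
W=lambda x,y,z:np.r_[o+x*xh+y*yh,z]
q=lambda p:((np.array(proj(t,p))-[235,120])*8).round(0)
print('drawer corners',q(W(10,-130,22)),q(W(-80,-130,22)),'face end',q(W(10,-120,34)))
cv2.imwrite('pics/m8.png',cv2.resize(t['pixels'][120:195,235:335],(800,600),interpolation=cv2.INTER_CUBIC)[:,:,::-1])
E
```

```text
[ 517.58388397 -166.63865969   46.17954164] (np.float64(-5.584233042815182), np.float64(-0.2198475370576861)) [-8.5153456   0.19693033  3.23176533] 10.3667
travel 9.676836769408965
slope [-1.83073735e-03 -4.55871554e-04  2.25051758e+01]
drawer corners [200. 339.] [167. 600.] face end [171. 327.]
```

View pics/m8.png

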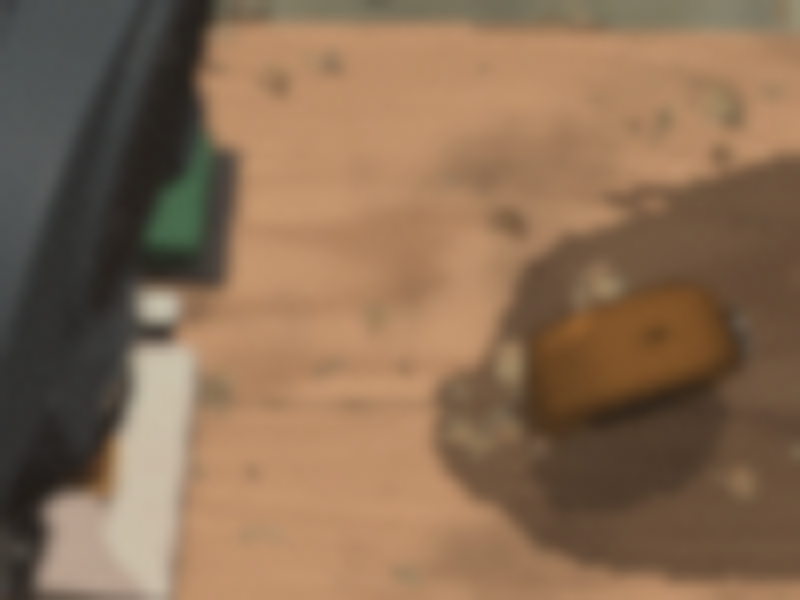

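```bash
python3 - <<'E'
from h import *
yh=np.array([.0973,.9953]);xh=np.array([.9953,-.0973]);o=np.array([560.2,-91.5])
for t in('w1','w2'):
    c=load(t);P=cloud(c);F=P[...,:2]-o;xf=F@xh;yf=F@yh;Z=P[...,2]
    m=(Z>30)&(Z<36.5)&(xf>-3)&(xf<16); print(t,'face yf',np.percentile(yf[m],[0,.5,99.5,100]).round(1),'xf',np.percentile(xf[m],[1,50,99]).round(1))
    m=(Z>37)&(Z<42)&(xf>36)&(xf<90); print(t,'hous yf',np.percentile(yf[m],[0,.5,99.5,100]).round(1),'xf',np.percentile(xf[m],[1,50,99]).round(1))
c=load('w2');px=c['pixels'].astype(int)
sub=px[115:165,290:350]; dark=((sub.max(-1)<95)&(np.ptp(sub,axis=-1)<18)).astype(np.uint8)
n,l,st,ce=cv2.connectedComponentsWithStats(dark)
for i in range(1,n):
    if st[i,4]>60: u,v=ce[i]+[290,115]; print(st[i],u/.64,v/.64,pt(c,u,v,190),pt(c,u,v,189))
P=cloud(c);Z=P[...,2];m=(Z>178.5)&(Z<183)&(abs(P[...,0]-532)<30)&(abs(P[...,1]+9)<30)
p=P[m][:,:2]; print('ring',len(p),cv2.minEnclosingCircle(p.astype(np.float32)),p.min(0),p.max(0))
print('cross recheck');
for t in('w1','w2'):
    c=load(t);px=c['pixels'];u,v=proj(c,(420.5,-149.2,22));u,v=int(u),int(v);g=px[v-12:v+13,u-12:u+13].mean(-1);d=np.clip(150-g,0,None)
    print(pt(c,u-12+np.argmax(d.sum(0)),v-12+np.argmax(d.sum(1)),22), pt(c,u-12+(d.sum(0)**2@np.arange(25))/(d.sum(0)**2).sum(),v-12+(d.sum(1)**2@np.arange(25))/(d.sum(1)**2).sum(),22))
E
```

```text
w1 face yf [-445.9 -383.5   53.1   53.6] xf [-1.   6.3 13.8]
w1 hous yf [-358.5 -355.7   52.9   54.7] xf [38.4 59.6 80.7]
w2 face yf [-245.1 -242.5  119.7  120. ] xf [-0.5  6.1 13.5]
w2 hous yf [-122.4 -119.4  124.6  125.5] xf [37.9 57.2 80.2]
[  4   0  33  35 270] 477.1296296296296 202.38425925925924 [516.70620969   3.39484433 190.        ] [516.87395676   3.34496241 189.        ]
[ 47   0  13  12 104] 538.1159855769231 187.84555288461536 [554.13935102  10.43798019 190.        ] [554.44655067  10.41433661 189.        ]
[ 20  15  22  21 333] 500.89620870870874 219.1206831831832 [531.59181602  -7.50909621 190.        ] [531.81501759  -7.59959942 189.        ]
[ 37  37  18  13 138] 526.8229166666666 248.83378623188406 [548.42310669 -26.97014846 190.        ] [548.70901118 -27.13315145 189.        ]
ring 693 ((532.4220581054688, -8.039774894714355), 18.594301223754883) [514.06567112 -25.55086823] [550.79603122  10.47909987]
cross recheck
[ 419.93608695 -148.82705811   22.        ] [ 420.15011209 -148.49951974   22.        ]
[ 420.68284281 -148.02389246   22.        ] [ 420.27779262 -147.98327178   22.        ]
```

{"method": "carry_out", "body": {
  "rows": [
    [0.0002,-0.0006,0.0001,0,1],
    [0.0002,-0.0006,0,0,1],
    [0,0,0,0,1],
    [0,0,0,0,1],
    [0,0,0,0,1],
    [0,0,0,0,1],
    [0,0,0,0,1],
    [0,0,0,0,1]
  ]
}}

```text
time_s: 11.13
tool_pos: [517.8, -166.9, 46.1]
tool_rot: [-0.002, 0.741, 0.672, -0.001]
ft_force: [-8.8, 5.1, 2.1]
grip_width: 0.195
gripper_force: 59.4
```

```bash
python3 - <<'E'
from h import *
xh=np.array([.9953,-.0973])
c=snap('wrist','w9');s=c['state'];print(s['tool_pos'],yaw(s),s['ft_force'],s['time_s'],s['joint_velocities'].round(4))
px=c['pixels'].astype(int);P=cloud(c);r,g,b=np.moveaxis(px,-1,0)
R=(P[...,0]>560)&(r>170)&(g<70)&(b<70); print('travel',np.median(P[R][:,:2]@xh)-616.15)
E
```

```text
[ 517.75363387 -166.9051958    46.05991857] (np.float64(-5.5512725601940245), np.float64(-0.2543166548628977)) [-8.79916098  5.14201745  2.09059281] 11.1333 [ 0.0026 -0.0002 -0.0003  0.0016 -0.0015 -0.0017]
travel 9.945329288581434
```

The rubber grips sideways, leaving a 5 N side load. I'll back off, let it relax, and push in again squarely.

{"method": "carry_out", "body": {
  "rows": [
    [-0.004,0.0004,0,0,1],
    [-0.004,0.0004,0,0,1],
    [-0.004,0.0004,0.0002,0,1],
    [-0.002,0.0002,0,0,1],
    [0,0,0,0,1],
    [0,0,0,0,1],
    [0,0,0,0,1],
    [0,0,0,0,1]
  ]
}}

```text
time_s: 11.85
tool_pos: [506.5, -167.0, 46.9]
tool_rot: [0.0, 0.741, 0.672, 0.0]
ft_force: [-0.3, -0.8, -4.2]
grip_width: 0.198
gripper_force: 58.7
```

{"method": "carry_out", "body": {
  "rows": [
    [0.002,-0.0002,0,0,1],
    [0.002,-0.0002,0,0,1],
    [0.002,-0.0002,0,0,1],
    [0.002,-0.0002,0,0,1],
    [0.002,-0.0002,0,0,1],
    [0.002,-0.0002,0,0,1],
    [0.002,-0.0002,0,0,1],
    [0,0,0,0,1]
  ]
}}

```text
time_s: 12.52
tool_pos: [518.3, -168.0, 46.4]
tool_rot: [-0.001, 0.741, 0.672, -0.001]
ft_force: [-7.6, -0.2, 3.2]
grip_width: 0.198
gripper_force: 59.7
```

{"method": "carry_out", "body": {
  "rows": [
    [0,0,0,0,1],
    [0,0,0,0,1],
    [0,0,0,0,1],
    [0,0,0,0,1],
    [0,0,0,0,1],
    [0,0,0,0,1]
  ]
}}

```text
time_s: 13.02
tool_pos: [518.2, -167.9, 46.5]
tool_rot: [-0.001, 0.741, 0.672, -0.001]
ft_force: [-7.9, -0.0, 2.2]
grip_width: 0.195
gripper_force: 59.7
```

```bash
python3 - <<'E'
from h import *
xh=np.array([.9953,-.0973])
c=snap('wrist','w10');s=c['state'];print(s['tool_pos'],yaw(s),s['ft_force'],s['torque'],s['time_s'],s['joint_velocities'].round(4))
px=c['pixels'].astype(int);P=cloud(c);r,g,b=np.moveaxis(px,-1,0)
R=(P[...,0]>560)&(r>170)&(g<70)&(b<70); print('travel',np.median(P[R][:,:2]@xh)-616.15)
X,Y,Z=np.moveaxis(P,-1,0); d=(Z>10)&(Z<28)&(X>490)&(X<550)&(Y>-120)&(Y<-40)
A=np.c_[P[d][:,:2],np.ones(d.sum())]; print('slope',np.linalg.lstsq(A,P[d][:,2],rcond=None)[0],np.median(Z[d]))
E
```

```text
[ 518.17599103 -167.92382215   46.45414078] (np.float64(-5.58559130702898), np.float64(-0.21145946620402223)) [-7.88786517 -0.01561368  2.20122056] [-0.16916739  1.67867359 -0.02033278] 13.0167 [-0.0004 -0.0008 -0.0004  0.0004  0.0006 -0.0013]
travel 10.412836343168578
slope [-1.32110314e-03 -2.03005966e-03  2.22861275e+01] 21.76571699414569
```

{"method": "carry_out", "body": {
  "rows": [
    [-0.0002,0,-0.0002,0,1],
    [0,0,-0.0001,0,1],
    [0,0,0,0,1],
    [0,0,0,0,1],
    [0,0,0,0,1],
    [0,0,0,0,1],
    [0,0,0,0,1],
    [0,0,0,0,1]
  ]
}}

```text
time_s: 13.73
tool_pos: [518.0, -167.9, 46.3]
tool_rot: [-0.001, 0.741, 0.672, -0.001]
ft_force: [-9.1, 1.2, 2.5]
grip_width: 0.197
gripper_force: 59.8
```

```bash
python3 - <<'E'
from h import *
xh=np.array([.9953,-.0973])
for t in ('w1','w4','w8','w10','w11'):
    c=snap('wrist','w11') if t=='w11' else load(t); s=c['state']
    px=c['pixels'].astype(int);P=cloud(c);r,g,b=np.moveaxis(px,-1,0);X,Y,Z=np.moveaxis(P,-1,0)
    R=(X>560)&(r>170)&(g<70)&(b<70)&(Z>36)
    cx=s['tool_pos'][0] if t!='w1' else 412; cy=s['tool_pos'][1] if t!='w1' else -308
    d=(Z>12)&(Z<28)&(abs(X-cx)<36)&(Y>cy+45)&(Y<cy+120)
    print(t,'travel',(np.median(P[R][:,:2]@xh)-616.15).round(2) if R.any() else None,'slope',np.linalg.lstsq(np.c_[X[d]-cx,Y[d]-cy,np.ones(d.sum())],Z[d],rcond=None)[0].round(4))
print(s['tool_pos'],s['ft_force'],s['time_s'],s['joint_velocities'].round(4))
E
```

```text
w1 travel 0.25 slope [5.00000e-04 5.00000e-04 2.12363e+01]
w4 travel 0.08 slope [1.80000e-03 4.00000e-04 2.13383e+01]
w8 travel 9.68 slope [-6.00000e-04 -8.00000e-04  2.16503e+01]
w10 travel 10.41 slope [-5.00000e-04 -2.10000e-03  2.19407e+01]
w11 travel 10.3 slope [ 0.0000e+00 -1.1000e-03  2.1741e+01]
[ 518.0462924  -167.90757946   46.26032795] [-9.07958516  1.19507243  2.51823293] 13.7333 [ 0.0007  0.0002  0.0005 -0.0005  0.0005  0.    ]
```

{"method": "carry_out", "body": {
  "rows": [
    [0,0,-0.0002,0,1],
    [0,0,-0.0002,0,1],
    [0,0,0,0,1],
    [0,0,0,0,1],
    [0,0,0,0,1],
    [0,0,0,0,1],
    [0,0,0,0,1],
    [0,0,0,0,1]
  ]
}}

```text
time_s: 14.45
tool_pos: [518.0, -167.9, 45.9]
tool_rot: [-0.001, 0.741, 0.672, -0.001]
ft_force: [-9.9, -0.2, 3.8]
grip_width: 0.196
gripper_force: 59.9
```

```bash
python3 - <<'E'
from h import *
xh=np.array([.9953,-.0973])
c=snap('wrist','w12'); s=c['state']
px=c['pixels'].astype(int);P=cloud(c);r,g,b=np.moveaxis(px,-1,0);X,Y,Z=np.moveaxis(P,-1,0)
R=(X>560)&(r>170)&(g<70)&(b<70)&(Z>36); cx,cy=s['tool_pos'][:2]
d=(Z>12)&(Z<28)&(abs(X-cx)<36)&(Y>cy+45)&(Y<cy+120)
print('travel',np.median(P[R][:,:2]@xh)-616.15,'slope',np.linalg.lstsq(np.c_[X[d]-cx,Y[d]-cy,np.ones(d.sum())],Z[d],rcond=None)[0].round(4))
print(s['tool_pos'],yaw(s),s['ft_force'],s['time_s'],s['joint_velocities'].round(4))
E
```

```text
travel 10.353967662657283 slope [3.00000e-04 5.00000e-04 2.13822e+01]
[ 517.9956852  -167.94642954   45.9335405 ] (np.float64(-5.584784093837015), np.float64(-0.2012719572458938)) [-9.94887157 -0.20967361  3.83757556] 14.45 [ 0.0005 -0.0004 -0.0004  0.0003 -0.0016  0.0002]
```

The drawer front is flat, still and square, with about 10 mm of fence travel and a push of about 9–10 N. Handing in now.

```bash
python3 -c "
from station import workorder; print(workorder.job_done())"
```

```text
the job is handed in; nothing more can be done
None
```

I handed the job in at 14.5 s with the gripper still holding the drawer front flat and square against the fence. Fence travel measured about 10.3 mm (index in the green) and the push about 9–10 N. I estimate the cross is within about 1 mm of the bit tip, worked out from positions because no camera could see the tip directly.

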